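# Lock the plate camera's lens without turning its barrel

### The arm

A 7-joint arm with a two-finger parallel gripper is mounted at the origin on a cart in front of the work surface, level with it; the furniture and walls round the work are solid. World frame = base frame: x ahead of the robot, y to its left, z up, the work surface at z = 0. Lengths are in mm, angles in rad, forces in N, time in s.
With the tool pointing down it reaches from about 400 to 850 mm from the base axis. Payload 10.4 kg.
Tool frame: the origin (TCP) lies midway between the tips of the shut fingers; the grasp point (between the pads) lies 19 mm behind it; z points along the fingers, y is the line along which they close (so a half turn about z gives the same grasp; the last joint's range is limited). The gripper opens to 85 mm and grips with 20 to 120 N. Pads are 22 mm wide; open, the fingers measure 114 mm over their backs; the gripper's body (76 mm by 85 mm) begins 54 mm behind the grasp point. The pads swing forward as they close: fully open they stand 13 mm farther back than shut.
Start: joints at [1.262, 0.332, -0.065, 1.46, 0.022, 1.35, -0.088], TCP at [176.224, -599.663, 231.338] pointing down, gripper open.
Joint ranges: [-2.6, 2.6], [-0.5, 2.12], [-1.47, 1.34], [0.16, 2.42], [-1.27, 4.41], [0.06, 2.06], [-2.6, 2.6]. Speed limits (rad/s): [2.22, 2.22, 2.79, 2.79, 3.14, 3.14, 3.14].

### API

Orientations are given as a unit quaternion [x, y, z, w].
In Python, from cell import sensors, cams, r, spotter gives the robot as it stands. The module is installed in compiled form; this text tells all that it offers.
- The arm moves only by the tool play_rows, never from a script. Its argument "motion" is a list of rows, each a list of 3 entries, a list of its own where there are three numbers: the gripper's target within -1 to 1 (shut at 1, half-way at 0, fully open at -1), then the shift along the tool's x, y, z as a fraction of full scale, then the turn about the tool's z as a fraction of full scale. In form: [[fingers, [dx, dy, dz], yaw], ...]. A call has 1 to 10 rows; each row shifts and turns the commanded pose from where the row before left it, along the tool's axes as they then stand; what a row does not reach is not made up. Full scale, the value 1, is 0.025 m for a shift and 0.1 rad for a turn. A row lasts 1/12 s, in which the tool goes at most 41.7 mm and 7.16 degrees, less where a joint would pass 70% of its speed; a pose out of reach is approached as far as the arm can. A call with a number of a shift or a turn outside -1 to 1 is refused whole. A call with a gripper value outside its range is refused whole. The fingers move at their own pace and stop on an object; "force" is the grip in N (left out, the last holds). Time passes only in rows, so rows that do not move let the fingers close. It gives the time, the measured TCP pose, the force, the opening and the grip force at its end, in the units of the state.
- sensors.state(): the state, without advancing time (a new reading comes with each control period).
- cams.read_camera(name): name is "side" or "top" or "wrist"; returns the picture (420x560x3 uint8, red, green, blue); there is no depth.
- cams.camera_info(name): a dict with "camera_matrix" (3x3 intrinsics, pixels), "k1" (the pictures are not rectified: a ray, as slopes to the right and down, at radius r is drawn at 1 + k1 r^2 times it, then the intrinsics apply), "world_from_camera" (4x4, takes a point from camera to world coordinates). Camera axes: x right, y up, looking along -z (the intrinsics and any distortion apply to the point x, -y, -z); pixel columns grow to the right and rows downward; lengths in mm; the calibration is good to about 2 mm. A picture is of the moment at which its call begins: read the wrist's pose just before it. camera_info takes no time and is no camera call; for the wrist camera it gives the pose at the moment of the call.
- r.hand_in(): hands the job in; it is judged then, once.
Trained networks look in the newest picture that a camera, given by its name, has taken for a name from the list of things; names that differ only in an ending like _2 or _b are one class to them, and where a whole thing is asked for, a point or a joint stands for the part that bears it (a point fixed in the world has none). Each returns a list of dicts, best first, with "p" (0 to 1); they miss things now and then, are a little off and sometimes report something else, mostly with a low value. They report only what shows in the picture. A call takes as long as a camera call. They do not tell look-alikes from the thing itself.
- spotter.search_frame(camera, query): "bbox" ([left, top, right, bottom] in pixels, round what is visible of it).
- spotter.masks_of(camera, query): "mask" (420x560 bool, what is visible of it) and "bbox" ([left, top, right, bottom] in pixels, round what is visible of it).
- spotter.tip_of(camera, query): "pixel" ([column, row] in pixels: a listed point, or the origin of a listed thing).
The state is a dict: "time_s": time; "joint_pos": joint angles; "qd": joint speeds; "effort": joint torques, N m; "eef_pos": TCP position; "eef_rot": TCP orientation; "ft_force": force on the tool from outside, world axes, zero at the start; "wrist_torque": the same for the moment, N m; "gripper_width": opening from 0.0 (shut) to 1.0 (fully open); "grasp_force": force on a finger pad.
Only numpy, scipy, OpenCV 4.12 (cv2) and the standard library are available. Lean on these libraries where they do the work, as an engineer would, in place of code of your own. Each camera call takes 0.05 s, during which the arm holds its last target. There are 200 camera calls.

### The job

The plate camera's lens is in focus but its knurled lock ring is still loose, and the barrel turns along with the ring unless it is held. Put the steel lens key fully down over the barrel's flats with its tail beside a standoff, so that the standoff stops it turning clockwise; then, with the key in place, turn the lock ring clockwise (seen from above) until it is firmly tight but not overtightened, keeping the barrel where it is set. Lift the key off again and lay it flat on the bench, gently and without disturbing the other things.

Things in the scene. Friction and masses are not known exactly. Their poses are not given: they have to be found in the camera images.
- camera_unit: plate camera, fixed to the bench: white base 162 x 162 x 14 mm, black head, lens looking straight up over the base's centre. Origin: centre of its underside, z up along the lens axis. Four steel standoffs, 12 mm thick, at x, y = +-67.2 mm (95 mm from the axis), 108 mm high, the last 5 mm pointed. The aluminium mount under the ring is 80 mm across, top at z = 58 mm
- barrel_seat (a point): shoulder of the barrel on which the key rests, on the lens axis, 79.5 mm above the bench; turns with the barrel. Above it stands a double-flat block, 36 mm (x) by 28 mm (y), corners cut 5 mm, straight for 12.5 mm, then bevelled 2.5 mm a side to its top at 97 mm. A key with its tail along this +x or -x has a standoff 0.4 to 2.6 mm away on its clockwise side
- barrel (a joint): turn of the lens barrel, rad, clockwise from above positive; 0 = on its mark (starts within 0.012; allowed within 0.17). It turns in the camera at 0.06 N m, less than the ring's drag, so unheld it goes round with the ring
- ring_middle (a point): middle of the knurled black lock ring, on the lens axis, 68 mm above the bench. Ring 66 mm in diameter, 16 mm high (60 to 76 mm above the bench); loose, it turns at 0.18 N m. How far it must turn on the barrel before it first touches is not known: 0.3 to 1.15 rad, after some 0.1 rad in which the key's slack is taken up. All torque on the ring passes into the barrel and so into the key
- clamp (a joint): how far the ring has been turned beyond first touch, rad; 0 while loose. At first touch the torque jumps to 0.25 N m, then rises by 4 N m per rad. Properly tight is 0.02 to 0.20 rad (0.33 to 1.05 N m while turning; standing still, up to 0.5 less). Let go, it stays where it is up to 0.06, and springs back to about 0.06 from beyond
- key: steel lens key, 0.14 kg, lying flat. Origin: centre of the eye, on the underside; x along the tail, z up. Closed head 52 (x) by 46 (y) by 12 mm high, corners cut (y sides 38 mm long, 60 mm over the corners), eye 37.6 (x) by 29.6 mm (y); tail 12 mm wide, 5 mm thick, level with the underside, to x = 113.7 mm, end yellow. Seated, its underside is 79.5 mm above the bench, 3.5 mm above the ring
- pcr_plate: grey well plate on a black rack, 86 x 128 x 32 mm, bystander; origin under its centre
- jar: white jar with yellow lid, 65 mm across, 84 mm high, bystander; origin under its centre
- bottle: clear wide-mouth bottle with white cap, 62 mm across, 102 mm high, bystander; origin under its centre
Things that resemble listed ones, but are neither listed nor needed, are in the scene too. Of the things that look like the key, the larger one is meant.

How it is judged:
By the outcome, as a careful person would: the job done as asked, in the order asked, and still so for the second after the job is handed in, with the robot touching nothing.
It also fails if it takes over 70 s, if anything falls off the work surface, if the arm or the gripper's body presses on something with over 40 N, if the wrist force passes 120 N, or if a joint passes its speed limit or range.

## Working session

There is one attempt and no reset: what is moved stays moved. The work goes in short steps, Python scripts to look and compute and a tool call to move; the robot and the scene stay as the last step left them, time stands still between calls to the robot, and variables do not carry over. Pictures are saved under pics/ and viewed, at most 10 in all, crops included, and the job is handed in when it is done.

Besides the shell and the picture viewer there is one more tool, called after "Call:" as name(argument=value, ...) on one line, values as JSON. play_rows: Moves the arm, as the interface text tells. Shift numbers are shares of 0.025 m and turn numbers shares of 0.1 rad, none past 1 either way. Its arguments: {"type":"object","properties":{"motion":{"type":"array"},"force":{"type":"number"}},"required":["motion"]}

```bash
mkdir -p pics; cat > h.py <<'E'
import numpy as np, cv2
from cell import sensors, cams, r, spotter
from scipy.spatial.transform import Rotation as R
def ray(info,px):
    K=np.array(info["camera_matrix"]);k1=info["k1"]
    d=np.array([(px[0]-K[0,2])/K[0,0],(px[1]-K[1,2])/K[1,1]]);u=d.copy()
    for _ in range(20): u=d/(1+k1*(u@u))
    T=np.array(info["world_from_camera"]);return T[:3,3],T[:3,:3]@np.array([u[0],-u[1],-1])
def at_z(info,px,z):
    o,d=ray(info,px);return o+d*(z-o[2])/d[2]
def proj(info,p):
    T=np.array(info["world_from_camera"]);c=T[:3,:3].T@(np.array(p,float)-T[:3,3])
    u=np.array([c[0],-c[1]])/-c[2];u=u*(1+info["k1"]*(u@u));K=np.array(info["camera_matrix"])
    return np.array([K[0,0]*u[0]+K[0,2],K[1,1]*u[1]+K[1,2]])
def save(img,n): cv2.imwrite(f"pics/{n}.png",img[:,:,::-1])
E
python3 - <<'E'
from h import *
np.set_printoptions(precision=1,suppress=True)
s=sensors.state();print({k:np.round(v,3) for k,v in s.items()})
ims=[]
for c in ["top","side"]:
    im=cams.read_camera(c);i=cams.camera_info(c);save(im,c+"0")
    print(c,np.array(i["world_from_camera"])[:3,3],np.array(i["camera_matrix"])[0,0])
    for q,z in [("key",0),("barrel_seat",79.5),("ring_middle",68),("camera_unit",0),("pcr_plate",0),("jar",0),("bottle",0)]:
        for t in spotter.tip_of(c,q)[:3]: print(q,round(t["p"],2),t["pixel"],at_z(i,t["pixel"],z))
    for t in spotter.search_frame(c,"key")[:3]: print("kbox",round(t["p"],2),t["bbox"])
E
```

```text
{'time_s': np.float64(0.0), 'joint_pos': array([ 1.3,  0.3, -0.1,  1.5,  0. ,  1.4, -0.1]), 'qd': array([-0., -0., -0., -0., -0.,  0., -0.]), 'effort': array([  0. , -62.5,   0.1, -39.2,   0. ,   0. ,   0. ]), 'eef_pos': array([ 176.1, -599.3,  230.5]), 'eef_rot': array([ 1. ,  0.1, -0. , -0. ]), 'ft_force': array([ 0.4,  0.4, -0.3]), 'wrist_torque': array([-0.,  0., -0.]), 'grasp_force': np.float64(0.0), 'gripper_width': np.float64(0.997)}
top [ 343.9  127.2 1303.9] 502.6227072740999
key 0.56 [275.6, 255.6] [484.7 113.4   0. ]
key 0.51 [331.6, 252.7] [492.1 -32.7   0. ]
barrel_seat 0.69 [407.9, 228.0] [ 544.3 -213.5   79.5]
ring_middle 0.6 [404.7, 231.9] [ 536.3 -208.2   68. ]
camera_unit 0.59 [398.7, 237.3] [ 532.6 -210.1    0. ]
pcr_plate 0.69 [162.3, 303.0] [364.3 401.8   0. ]
jar 0.96 [153.0, 258.8] [476.9 430.3   0. ]
bottle 0.69 [325.7, 163.7] [733.  -22.2   0. ]
kbox 0.74 [308.1, 233.0, 340.0, 261.0]
kbox 0.64 [258.2, 244.9, 281.5, 297.0]
kbox 0.46 [363.4, 199.3, 446.2, 270.1]
side [524.1 892.5 773.5] 406.2870720203571
key 0.57 [313.2, 240.0] [480.1 127.5   0. ]
key 0.45 [305.6, 202.6] [498.9 -27.4   0. ]
barrel_seat 0.84 [290.9, 144.9] [ 545.2 -217.4   79.5]
barrel_seat 0.68 [293.7, 152.7] [ 535.8 -172.4   79.5]
ring_middle 0.92 [293.0, 149.3] [ 538.4 -209.7   68. ]
camera_unit 0.59 [290.5, 169.2] [ 546.4 -196.4    0. ]
pcr_plate 0.87 [370.8, 328.9] [360.2 399.4  -0. ]
jar 0.74 [319.0, 340.4] [474.4 429.1   0. ]
bottle 0.58 [224.9, 206.7] [735.8  -6.    0. ]
kbox 0.76 [301.7, 234.5, 353.7, 249.4]
kbox 0.65 [302.3, 196.5, 314.2, 209.8]
```

View pics/top0.png

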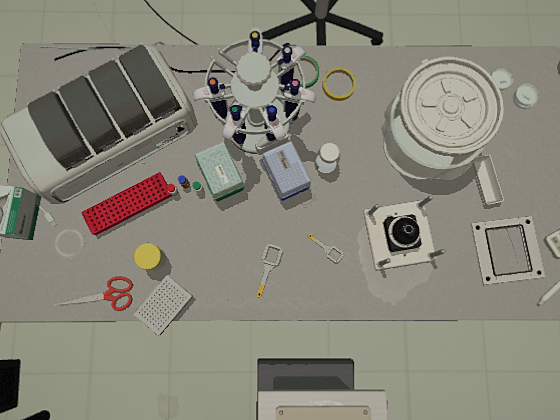

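View pics/side0.png

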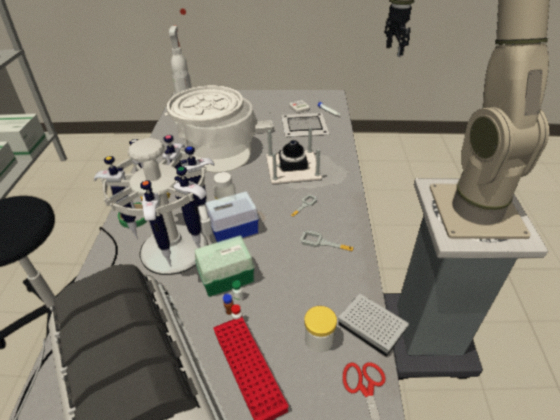

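The top view shows the large key with its head at about (272,255) and its yellow tail end at (261,297). The smaller look-alike is at (334,255). The camera unit is at about (401,235), with nothing near it except a stain. The side view agrees. Next I'll work out rough headings and the first move, which passes over the camera unit for a wrist look.

```bash
python3 - <<'E'
from h import *
np.set_printoptions(precision=3,suppress=True)
i=cams.camera_info("top")
h=at_z(i,(272,254),6);t=at_z(i,(261,297),3);d=t-h
print("key",h,t,np.hypot(*d[:2]),"heading",np.arctan2(d[1],d[0]))
s=sensors.state();M=R.from_quat(s["eef_rot"]).as_matrix();print(M)
w=cams.camera_info("wrist");T=np.array(w["world_from_camera"]);print("cam in tool",M.T@(T[:3,3]-s["eef_pos"]));print(M.T@T[:3,:3]);print(np.array(w["camera_matrix"]))
for tgt in [(500,-250,331)]:
    d=M.T@(np.array(tgt)-s["eef_pos"]);print(tgt,d/25)
E
```

```text
key [488.227 122.788   6.   ] [378.474 150.928   3.   ] 113.30231686025748 heading 2.8906044943926905
[[ 0.959  0.282  0.   ]
 [ 0.282 -0.959 -0.   ]
 [ 0.     0.    -1.   ]]
cam in tool [  77.407   -1.366 -142.901]
[[ 0.     0.952  0.305]
 [ 1.    -0.     0.   ]
 [ 0.001  0.305 -0.952]]
[[351.401   0.    279.449]
 [  0.    351.401 206.364]
 [  0.      0.      1.   ]]
(500, -250, 331) [16.369 -9.767 -3.987]
```

Call:
play_rows(motion=[[-1,[0.92,-0.54,0],0],[-1,[0.92,-0.54,0],0],[-1,[0.92,-0.54,0],0],[-1,[0.92,-0.54,0],0],[-1,[0.92,-0.54,0],0],[-1,[0.92,-0.54,0],0],[-1,[0.92,-0.54,0],0],[-1,[0.92,-0.54,0],0],[-1,[0.92,-0.54,0],0],[-1,[0.92,-0.54,0],0]])

```text
time_s: 1.73
eef_pos: [359.6, -404.3, 231.5]
eef_rot: [0.99, 0.142, 0.0, 0.0]
ft_force: [-0.4, -1.2, 0.4]
gripper_width: 0.998
grasp_force: 0.0
```

Call:
play_rows(motion=[[-1,[0.92,-0.54,0],0],[-1,[0.92,-0.54,0],0],[-1,[0.92,-0.54,0],0],[-1,[0.92,-0.54,0],0],[-1,[0.92,-0.54,0],0],[-1,[0.92,-0.54,0],0],[-1,[0.92,-0.54,0],0],[-1,[0.92,-0.54,0],0],[-1,[0.92,-0.54,0],0],[-1,[0,0,0],0]])

```text
time_s: 2.57
eef_pos: [526.4, -224.8, 231.4]
eef_rot: [0.989, 0.146, 0.001, -0.001]
ft_force: [-0.1, 0.7, 0.6]
gripper_width: 0.999
grasp_force: 0.0
```

```bash
python3 - <<'E'
from h import *
np.set_printoptions(precision=3,suppress=True)
s=sensors.state();print(s["time_s"],s["eef_pos"],s["eef_rot"],s["joint_pos"],s["qd"])
i=cams.camera_info("wrist");im=cams.read_camera("wrist");save(im,"w1");np.save("w1.npy",im)
import pickle;pickle.dump(i,open("w1.pkl","wb"))
for q,z in [("barrel_seat",79.5),("ring_middle",68),("camera_unit",0)]:
    for t in spotter.tip_of("wrist",q)[:2]: print(q,t["p"],t["pixel"],at_z(i,t["pixel"],z))
E
```

```text
2.5667 [ 526.423 -224.793  231.382] [ 0.989  0.146  0.001 -0.001] [ 0.674  0.244 -0.41   1.588  0.097  1.329 -1.027] [ 0.044 -0.023  0.052  0.023  0.002  0.004  0.079]
barrel_seat 0.85 [262.4, 169.8] [ 537.227 -204.509   79.5  ]
ring_middle 0.84 [268.6, 164.7] [ 540.759 -208.608   68.   ]
camera_unit 0.57 [270.2, 152.2] [ 541.073 -208.049    0.   ]
```

View pics/w1.png

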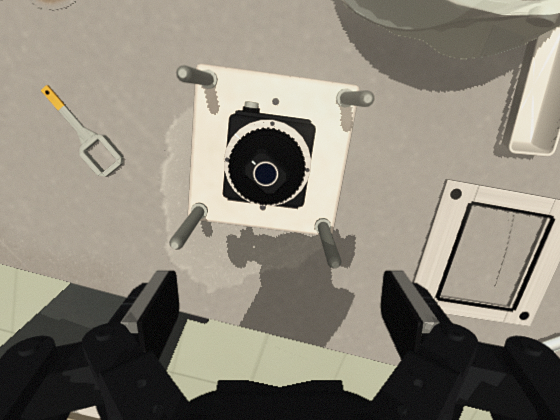

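The wrist view shows the lens at about (266,170). The standoff tips are at about (180,72), (371,98), (172,247) and (336,266). I'll locate these and enlarge the lens with more contrast to read the flats.

```bash
python3 - <<'E'
from h import *
import pickle
np.set_printoptions(precision=2,suppress=True)
i=pickle.load(open("w1.pkl","rb"));im=np.load("w1.npy")
P=np.array([at_z(i,p,108) for p in [(180,72),(371,98),(172,247),(336,266)]]);print(P)
c=P.mean(0);print("centre",c)
for p in P: d=p-c;print(np.hypot(*d[:2]),np.degrees(np.arctan2(d[1],d[0])))
# rectified ortho view at z=97: 6 px/mm... x up, y left
def ortho(z,cx,cy,half,n):
    g=np.linspace(half,-half,n);m=np.array([[proj(i,(cx+a,cy+b,z)) for b in g] for a in g],np.float32)
    return cv2.remap(im,m[...,0],m[...,1],cv2.INTER_CUBIC)
o=ortho(97,c[0],c[1],40,580)
o=np.clip(255*(o/255.)**0.4*1.1,0,255).astype(np.uint8)
save(o,"o1")
E
```

```text
[[ 594.5  -128.42  108.  ]
 [ 617.14 -265.14  108.  ]
 [ 459.21 -150.31  108.  ]
 [ 482.15 -286.09  108.  ]]
centre [ 538.25 -207.49  108.  ]
97.03901741188618 54.57032723050054
97.70959661540007 -36.16125864308406
97.55735801579816 144.11766488724265
96.56228951205571 -125.5170848830217
```

View pics/o1.png

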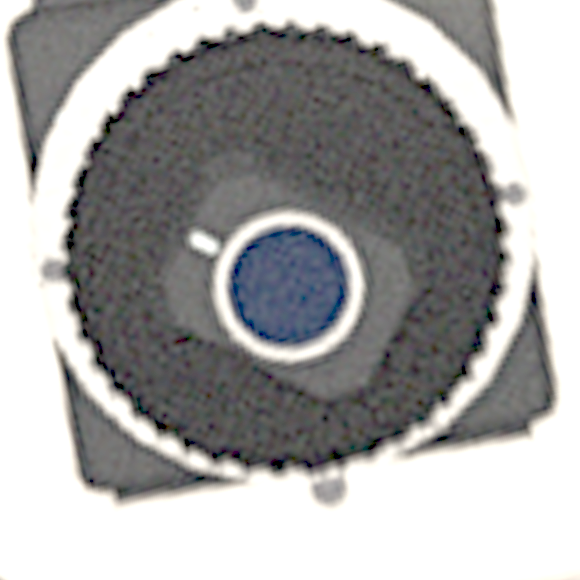

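The lens axis is at about (538.7,-207.3), with standoffs at 54°, -36°, 144° and -126°. The block's long axis is about 63° or -117°, which fits a tail just counter-clockwise of a standoff. I'll lay the tail at -117°, and go to the key now.

Call:
play_rows(motion=[[-1,[0.183,-0.982,0.257],0],[-1,[0.183,-0.982,0.257],0],[-1,[0.183,-0.982,0.257],0],[-1,[0.183,-0.982,0.257],0],[-1,[0.183,-0.982,0.257],0],[-1,[0.183,-0.982,0.257],0],[-1,[0.183,-0.982,0.257],0],[-1,[0.183,-0.982,0.257],0],[-1,[0.183,-0.982,0.257],0],[-1,[0.183,-0.982,0.257],0]])

```text
time_s: 3.6
eef_pos: [497.5, 17.7, 166.9]
eef_rot: [0.99, 0.141, 0.0, 0.0]
ft_force: [0.2, 0.2, -0.3]
gripper_width: 0.998
grasp_force: 0.0
```

Call:
play_rows(motion=[[-1,[0.183,-0.982,0.257],0],[-1,[0.183,-0.982,0.257],0],[-1,[0.183,-0.982,0.257],0],[-1,[0.183,-0.982,0.257],0.9],[-1,[0,0,0],0.9],[-1,[0,0,0],0.9],[-1,[0,0,0],0.9],[-1,[0,0,0],0.9],[-1,[0,0,0],0.9],[-1,[0,0,0],0]])

```text
time_s: 4.43
eef_pos: [488.0, 116.1, 141.5]
eef_rot: [0.992, -0.13, 0.0, 0.0]
ft_force: [0.6, -0.2, -0.4]
gripper_width: 0.999
grasp_force: 0.0
```

```bash
python3 - <<'E'
from h import *
np.set_printoptions(precision=3,suppress=True)
s=sensors.state();print(s["time_s"],s["eef_pos"],R.from_quat(s["eef_rot"]).as_matrix()[:,0],s["joint_pos"])
i=cams.camera_info("wrist");im=cams.read_camera("wrist");save(im,"w2");np.save("w2.npy",im)
import pickle;pickle.dump(i,open("w2.pkl","wb"))
for t in spotter.tip_of("wrist","key")[:2]: print(t["p"],t["pixel"],at_z(i,t["pixel"],0))
ms=spotter.masks_of("wrist","key")
for t in ms[:2]: print(t["p"],t["bbox"],t["mask"].sum())
if ms:
    # shadow-free mask pixels -> ground plane at z=6
    np.save("m2.npy",ms[0]["mask"])
    cs,_=cv2.findContours(ms[0]["mask"].astype(np.uint8),cv2.RETR_EXTERNAL,cv2.CHAIN_APPROX_NONE);c=max(cs,key=cv2.contourArea)[:,0]
    W=np.array([at_z(i,p,4)[:2] for p in c],np.float32);print(cv2.minAreaRect(W))
E
```

```text
4.4333 [487.952 116.07  141.455] [ 0.966 -0.258  0.001] [ 0.233  0.185 -0.607  1.868  0.118  1.123 -2.248]
0.95 [460.3, 139.6] [491.503 -34.887   0.   ]
0.68 [241.8, 166.6, 303.4, 316.7] 3167
0.59 [367.7, 95.2, 495.3, 169.3] 2465
((444.5602111816406, 139.7247772216797), (47.10110855102539, 140.70574951171875), 71.42686462402344)
```

View pics/w2.png

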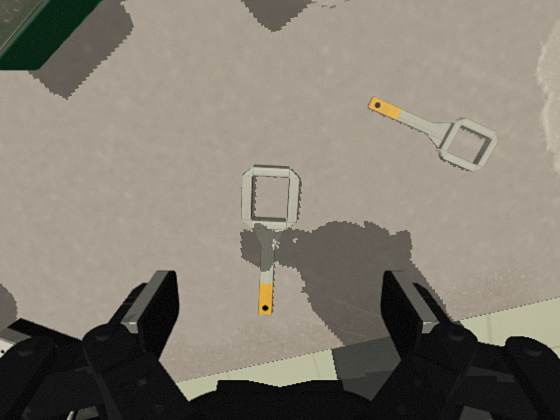

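The large key sits ahead of the gripper. Its head is at (243..298, 166..226), its eye corners are about (254,177), (289,177), (288,219) and (252,220), and its tail end is at (265,316).

```bash
python3 - <<'E'
from h import *
import pickle
np.set_printoptions(precision=2,suppress=True)
i=pickle.load(open("w2.pkl","rb"));im=np.load("w2.npy")
e=np.mean([at_z(i,p,12) for p in [(254,177),(289,177),(288,219),(252,220)]],0);t=at_z(i,(265,315.5),5);d=t-e
print(e,t,np.hypot(*d[:2]),np.degrees(np.arctan2(d[1],d[0])))
# model overlay check: project outline for candidate poses
m=np.load("m2.npy")
for x,y,a in [(486.1,125.7,161.4),(e[0],e[1],np.degrees(np.arctan2(d[1],d[0])))]:
    c,s=np.cos(np.radians(a)),np.sin(np.radians(a))
    f=lambda u,v,z:proj(i,(x+c*u-s*v,y+s*u+c*v,z))
    print(a,[f(u,v,12).round(0) for u,v in [(18.8,14.8),(18.8,-14.8),(-18.8,-14.8),(-18.8,14.8)]],f(113.7,0,5),f(-26,0,12))
from scipy.optimize import least_squares
def res(q):
    x,y,a=q;c,s=np.cos(a),np.sin(a);f=lambda u,v,z:proj(i,(x+c*u-s*v,y+s*u+c*v,z))
    S=np.zeros((420,560),np.uint8)
    return x
g=cv2.cvtColor(im,cv2.COLOR_RGB2GRAY)[155:235,230:312]
save(cv2.resize(im[155:325,225:315],None,fx=3.5,fy=3.5,interpolation=cv2.INTER_CUBIC),"k2")
E
```

```text
[486.32 124.7   12.  ] [376.66 160.52   5.  ] 115.35890181975697 161.91390352376774
161.4 [array([286., 222.]), array([250., 220.]), array([252., 175.]), array([290., 178.])] [263.01 314.35] [271.46 167.57]
161.91390352376774 [array([288., 221.]), array([252., 220.]), array([253., 175.]), array([291., 177.])] [265.08 313.97] [272.31 166.97]
```

View pics/k2.png

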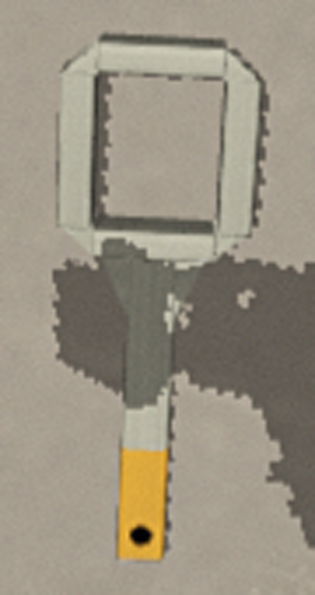

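Model corners match the picture, so the key is at (486.2,124.9) with heading 161.8°. I'll align and descend.

Call:
play_rows(motion=[[-1,[-0.16,-0.32,0],0.56],[-1,[0,0,1],0],[-1,[0,0,1],0],[-1,[0,0,1],0],[-1,[0,0,1],0],[-1,[0,0,0.9],0],[-1,[0,0,0.4],0],[-1,[0,0,0],0],[-1,[0,0,0],0]])

```text
time_s: 5.33
eef_pos: [486.0, 126.2, 9.3]
eef_rot: [0.988, -0.154, -0.0, -0.0]
ft_force: [0.9, 0.3, 1.3]
gripper_width: 0.998
grasp_force: 0.0
```

```bash
python3 - <<'E'
from h import *
np.set_printoptions(precision=4,suppress=True)
s=sensors.state();M=R.from_quat(s["eef_rot"]).as_matrix();p=s["eef_pos"]
print(s["time_s"],p,M[:,0],np.degrees(np.arctan2(M[1,0],M[0,0])))
print((M.T@(np.array([486.2,124.9,0.5])-p)/25))
E
```

```text
5.3333 [486.043  126.2177   9.2851] [ 0.9525 -0.3044 -0.0002] -17.72243132585198
[0.0221 0.0483 0.3514]
```

Call:
play_rows(motion=[[-1,[0.02,0.05,0.35],0.08],[-1,[0,0,0],0],[0.5,[0,0,0],0],[1,[0,0,0],0],[1,[0,0,0],0],[1,[0,0,0],0],[1,[0,0,0],0],[1,[0,0,0],0]], force=50)

```text
time_s: 6.0
eef_pos: [486.4, 124.9, 0.8]
eef_rot: [0.987, -0.158, 0.001, -0.0]
ft_force: [-1.4, -0.8, 6.4]
gripper_width: 0.522
grasp_force: 51.1
```

Call:
play_rows(motion=[[1,[0,0,-0.5],0],[1,[0,0,-1],0],[1,[0,0,-1],0],[1,[0,0,-1],0],[1,[0,0,-1],0],[1,[0,0,-1],0],[1,[0.471,0.9215,0],0],[1,[0.471,0.9215,0],0],[1,[0.471,0.9215,0],0],[1,[0.471,0.9215,0],0]])

```text
time_s: 6.83
eef_pos: [501.9, 21.6, 138.7]
eef_rot: [0.987, -0.158, 0.0, 0.0]
ft_force: [0.3, 0.3, -1.0]
gripper_width: 0.519
grasp_force: 51.7
```

Call:
play_rows(motion=[[1,[0.471,0.9215,0],0],[1,[0.471,0.9215,0],0],[1,[0.471,0.9215,0],0],[1,[0.471,0.9215,0],0],[1,[0.471,0.9215,0],0],[1,[0.471,0.9215,0],0],[1,[0.471,0.9215,0],0],[1,[0.471,0.9215,0],0],[1,[0.471,0.9215,0],-0.94],[1,[0,0,0],-0.94]])

```text
time_s: 7.67
eef_pos: [537.1, -213.5, 138.3]
eef_rot: [0.998, -0.066, 0.0, 0.001]
ft_force: [-1.4, -0.2, -1.5]
gripper_width: 0.524
grasp_force: 51.7
```

Call:
play_rows(motion=[[1,[0,0,0],-0.94],[1,[0,0,0],-0.94],[1,[0,0,0],-0.94],[1,[0,0,0],-0.94],[1,[0,0,0],-0.94],[1,[0,0,0],-0.94],[1,[0,0,0],-0.94],[1,[0,0,0],-0.94],[1,[0,0,0],-0.94],[1,[0,0,0],-0.94]])

```text
time_s: 8.5
eef_pos: [537.6, -207.2, 138.5]
eef_rot: [0.918, 0.396, 0.0, 0.0]
ft_force: [0.6, -0.5, -1.5]
gripper_width: 0.52
grasp_force: 51.7
```

Call:
play_rows(motion=[[1,[0,0,0],-0.94],[1,[0,0,0],-0.94],[1,[0,0,0],-0.9],[1,[0,0,0],0],[1,[0,0,0],0]])

```text
time_s: 8.92
eef_pos: [537.6, -207.4, 138.2]
eef_rot: [0.856, 0.516, 0.0, 0.0]
ft_force: [0.3, 0.6, -1.5]
gripper_width: 0.52
grasp_force: 51.7
```

```bash
python3 - <<'E'
from h import *
np.set_printoptions(precision=3,suppress=True)
s=sensors.state();M=R.from_quat(s["eef_rot"]).as_matrix();p=s["eef_pos"]
print(s["time_s"],p,np.degrees(np.arctan2(M[1,0],M[0,0])),s["joint_pos"],s["gripper_width"],s["grasp_force"])
print("d",M.T@(np.array([538.7,-207.3,140])-p)/25)
i=cams.camera_info("wrist");im=cams.read_camera("wrist");save(im,"w3");np.save("w3.npy",im)
import pickle;pickle.dump(i,open("w3.pkl","wb"))
E
```

```text
8.9167 [ 537.587 -207.443  138.212] 62.1691177677012 [ 0.77   0.354 -0.58   1.685  0.208  1.165 -0.35 ] 0.5195543401256849 51.69806957244873
d [ 0.026  0.037 -0.072]
```

View pics/w3.png

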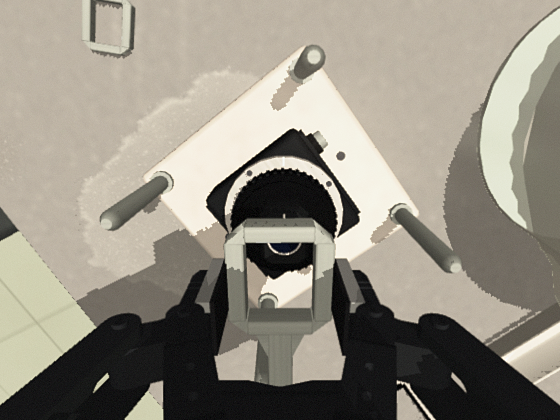

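The held key's eye is at about (245..318, 242..310), the lens glass at about (286,248), and the standoff tips at about (313,53), (106,222) and (455,267). I'll work out the key-to-axis offset from these.

```bash
python3 - <<'E'
from h import *
import pickle
np.set_printoptions(precision=2,suppress=True)
i=pickle.load(open("w3.pkl","rb"));im=np.load("w3.npy")
P=np.array([at_z(i,p,108)[:2] for p in [(313,53),(106,222),(455,267)]])
# order: far (54.4+?), compute centre as mid of the two opposite (106,222)-(455,267)
print(P,"mid",P[1:].mean(0));
for a in P-P[1:].mean(0): print(np.hypot(*a),np.degrees(np.arctan2(a[1],a[0])))
p=np.array([537.587,-207.443]);a=np.radians(62.17)
c,s=np.cos(a),np.sin(a)
# project key model (tail along -tool x) assuming origin at TCP; compare w/ picture
f=lambda u,v,z:proj(i,(p[0]-(c*u-s*v),p[1]-(s*u+c*v),z)).round(1)
print("eye top",[f(u,v,149.4) for u,v in [(-18.8,14.8),(-18.8,-14.8),(18.8,-14.8),(18.8,14.8)]],"head far",f(-26,0,149.4))
print("lens",[proj(i,(x,y,97)) for x,y in [(538.7,-207.3),P[1:].mean(0)]])
o=np.hstack([cv2.resize(im[210:340,215:345],None,fx=4,fy=4,interpolation=cv2.INTER_CUBIC)]);o=np.clip(255*(o/255.)**.5*1.05,0,255).astype(np.uint8);save(o,"k3")
E
```

```text
[[ 595.01 -128.53]
 [ 462.25 -151.23]
 [ 616.38 -262.34]] mid [ 539.32 -206.78]
96.0487967315176 54.55674098886635
95.0030720913718 144.2116590177617
95.00307209137176 -35.78834098223834
eye top [array([318.8, 247.5]), array([246.4, 247.4]), array([248.9, 325.3]), array([315.8, 325.3])] head far [282.7 231.1]
lens [array([283.44, 238.45]), array([283.98, 237.24])]
```

View pics/k3.png

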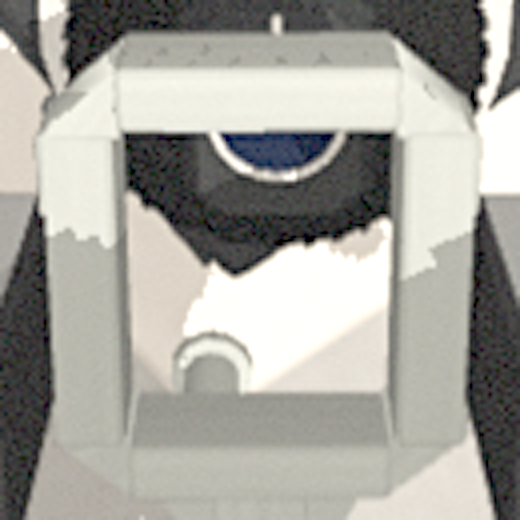

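Call:
play_rows(motion=[[1,[0.044,0.045,0],-0.09],[1,[0,0,0],0],[1,[0,0,0.4],0],[1,[0,0,0.4],0],[1,[0,0,0.2],0],[1,[0,0,0.2],0],[1,[0,0,0.1],0],[1,[0,0,0.1],0],[1,[0,0,0.1],0],[1,[0,0,0],0]])

```text
time_s: 9.8
eef_pos: [539.1, -207.0, 99.8]
eef_rot: [0.853, 0.521, -0.0, -0.0]
ft_force: [0.1, -0.1, -1.4]
gripper_width: 0.52
grasp_force: 51.7
```

```bash
cat > st.py <<'E'
from h import *
np.set_printoptions(precision=3,suppress=True)
s=sensors.state();M=R.from_quat(s["eef_rot"]).as_matrix();p=s["eef_pos"]
print(s["time_s"],p,"head",np.degrees(np.arctan2(M[1,0],M[0,0])),"F",s["ft_force"],"T",s["wrist_torque"],"w",s["gripper_width"],s["grasp_force"],"j7",s["joint_pos"][6])
print("Ftool",M.T@s["ft_force"],"Ttool",M.T@s["wrist_torque"],"to axis",M.T@(np.array([539.1,-207,0])-p)/25)
E
python3 st.py
```

```text
9.8 [ 539.081 -207.049   99.767] head 62.8387475981326 F [ 0.144 -0.143 -1.354] T [-0.008  0.026  0.022] w 0.5203937393259143 51.7075252532959 j7 -0.3611643178822241
Ftool [-0.061  0.194  1.354] Ttool [ 0.02  -0.019 -0.022] to axis [0.002 0.001 3.991]
```

Call:
play_rows(motion=[[1,[0,0,0.1],0],[1,[0,0,0.1],0],[1,[0,0,0.1],0],[1,[0,0,0],0]])

```text
time_s: 10.13
eef_pos: [539.2, -208.1, 92.5]
eef_rot: [0.854, 0.521, -0.0, 0.001]
ft_force: [0.6, -3.9, -3.2]
gripper_width: 0.52
grasp_force: 51.6
```

```bash
python3 st.py
```

```text
10.1333 [ 539.165 -208.104   92.453] head 62.7987107015188 F [ 0.572 -3.902 -3.155] T [-0.954 -0.357  0.072] w 0.52021030533899 51.57125473022461 j7 -0.3653199259262323
Ftool [-3.206  2.29   3.161] Ttool [-0.754 -0.685 -0.072] to axis [ 0.042 -0.026  3.698]
```

Call:
play_rows(motion=[[1,[-0.06,0.03,0],0],[1,[0,0,0.1],0],[1,[0,0,0.1],0],[1,[0,0,0],0]])

```text
time_s: 10.47
eef_pos: [539.1, -208.5, 87.1]
eef_rot: [0.853, 0.521, 0.0, -0.0]
ft_force: [0.8, -1.2, -2.6]
gripper_width: 0.519
grasp_force: 51.7
```

```bash
python3 st.py
```

```text
10.4667 [ 539.141 -208.487   87.085] head 62.85459697623812 F [ 0.753 -1.231 -2.618] T [-0.266 -0.186  0.012] w 0.5188584084819527 51.685693860054016 j7 -0.3653783197879002
Ftool [-0.753  1.233  2.617] Ttool [-0.287 -0.152 -0.012] to axis [ 0.051 -0.028  3.483]
```

Call:
play_rows(motion=[[1,[-0.01,0.02,0.1],0],[1,[0,0,0.1],0],[1,[0,0,0.08],0],[1,[0,0,0.04],0],[1,[0,0,0],0]])

```text
time_s: 10.88
eef_pos: [539.4, -209.0, 80.3]
eef_rot: [0.853, 0.521, -0.0, -0.0]
ft_force: [-4.4, 0.6, 9.2]
gripper_width: 0.52
grasp_force: 52.8
```

```bash
python3 st.py
```

```text
10.8833 [ 539.386 -208.983   80.298] head 62.845597110347654 F [-4.365  0.609  9.159] T [0.333 1.014 0.008] w 0.5198098051912988 52.79964566230774 j7 -0.369496443382115
Ftool [-1.453 -4.165 -9.157] Ttool [ 1.054 -0.166 -0.008] to axis [ 0.067 -0.045  3.212]
```

Call:
play_rows(motion=[[0.4,[0,0,0],0],[-1,[0,0,0],0],[-1,[0,0,0],0],[-1,[0,0,0],0],[-1,[0,0,0],0],[-1,[0,0,-0.6],0],[-1,[0,0,-1],0],[-1,[0,0,0],-0.95],[-1,[0,0,0],-0.95],[-1,[0,0,0],-0.95]])

```text
time_s: 11.72
eef_pos: [539.7, -209.2, 120.0]
eef_rot: [0.769, 0.639, 0.0, 0.0]
ft_force: [0.4, -0.1, -0.5]
gripper_width: 1.001
grasp_force: 0.0
```

Call:
play_rows(motion=[[-1,[0,0,0],-0.95],[-1,[0,0,0],-0.95],[-1,[0,0,0],-0.95],[-1,[0,0,0],-0.95],[-1,[0,0,0],-0.95],[-1,[0,0,0],-0.95],[-1,[0,0,0],0],[-1,[0,0,0],0]])

```text
time_s: 12.38
eef_pos: [539.4, -209.2, 119.5]
eef_rot: [0.562, 0.827, 0.0, -0.0]
ft_force: [-1.0, 0.3, -0.0]
gripper_width: 1.002
grasp_force: 0.0
```

```bash
python3 st.py; python3 - <<'E'
from h import *
import pickle
i=cams.camera_info("wrist");im=cams.read_camera("wrist");save(im,"w4");np.save("w4.npy",im);pickle.dump(i,open("w4.pkl","wb"))
E
```

```text
12.3833 [ 539.428 -209.235  119.495] head 111.65063319553474 F [-1.024  0.319 -0.023] T [-0.035  0.009  0.021] w 1.0021453527473354 0.0 j7 0.45578482846828916
Ftool [ 0.675 -0.833  0.023] Ttool [ 0.022 -0.029 -0.021] to axis [0.087 0.021 4.78 ]
```

View pics/w4.png

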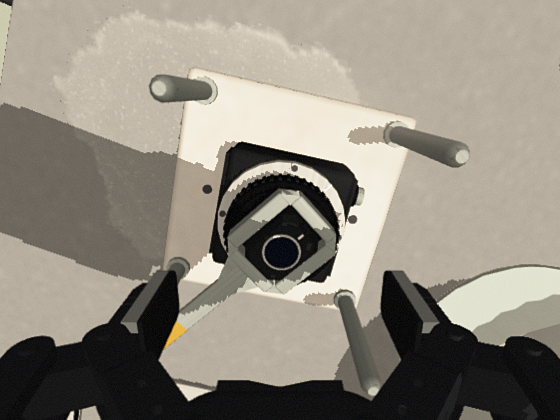

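The key is seated on the block at about (282,250). Its tail runs down-left, on the counter-clockwise side of the standoff at (178,268). I'll descend around the ring.

Call:
play_rows(motion=[[-1,[0.06,0.01,0],0],[-1,[0,0,0.8],0],[-1,[0,0,0.8],0],[-1,[0,0,0.5],0],[-1,[0,0,0.4],0],[-1,[0,0,0],0],[-1,[0,0,0],0]])

```text
time_s: 13.02
eef_pos: [539.2, -207.5, 57.1]
eef_rot: [0.561, 0.828, 0.0, -0.0]
ft_force: [0.9, 0.2, -0.6]
gripper_width: 1.001
grasp_force: 0.0
```

```bash
python3 st.py
```

```text
13.0167 [ 539.197 -207.505   57.135] head 111.81359147861487 F [ 0.88   0.236 -0.643] T [-0.049 -0.025  0.048] w 1.000912354949005 0.0 j7 0.4148948336171213
Ftool [-0.108  0.905  0.643] Ttool [-0.005 -0.055 -0.048] to axis [0.019 0.004 2.285]
```

Close on the ring.

Call:
play_rows(motion=[[0,[0,0,0],0],[1,[0,0,0],0],[1,[0,0,0],0],[1,[0,0,0],0],[1,[0,0,0],0]], force=60)

```text
time_s: 13.43
eef_pos: [540.0, -208.0, 58.8]
eef_rot: [0.561, 0.828, -0.0, 0.001]
ft_force: [-2.3, 0.8, 7.4]
gripper_width: 0.745
grasp_force: 63.9
```

```bash
python3 st.py
```

```text
13.4333 [ 539.994 -207.974   58.826] head 111.81763344183672 F [-2.291  0.755  7.422] T [0.132 0.625 0.055] w 0.7450047397948161 63.85658025741577 j7 0.41511714260995913
Ftool [ 1.539 -1.838 -7.427] Ttool [ 0.531  0.355 -0.056] to axis [ 0.054 -0.022  2.353]
```

Call:
play_rows(motion=[[1,[0,0,-0.06],0],[1,[0,0,0],0.6],[1,[0,0,0],0.6],[1,[0,0,0],0.6],[1,[0,0,0],0.6]])

```text
time_s: 13.85
eef_pos: [539.9, -207.8, 59.1]
eef_rot: [0.657, 0.754, 0.0, 0.001]
ft_force: [2.0, 0.2, -4.1]
gripper_width: 0.742
grasp_force: 69.9
```

```bash
python3 st.py
```

```text
13.85 [ 539.888 -207.758   59.143] head 97.92453298343078 F [ 1.995  0.163 -4.089] T [-0.085 -0.688  0.175] w 0.7424384010124808 69.85374927520752 j7 0.19230448836226413
Ftool [-0.111  1.991  4.093] Ttool [-0.669 -0.179 -0.175] to axis [ 0.036 -0.031  2.366]
```

Call:
play_rows(motion=[[1,[0,0,0],0.3],[1,[0,0,0],0.3],[1,[0,0,0],0.3]])

```text
time_s: 14.1
eef_pos: [540.0, -207.7, 59.1]
eef_rot: [0.689, 0.725, 0.0, 0.001]
ft_force: [2.9, -0.6, -3.8]
gripper_width: 0.744
grasp_force: 69.8
```

```bash
python3 st.py
```

```text
14.1 [ 539.954 -207.738   59.148] head 92.85912497981147 F [ 2.893 -0.623 -3.784] T [-0.112 -0.716  0.24 ] w 0.743736658262473 69.84721183776855 j7 0.11044278517627922
Ftool [-0.764  2.851  3.79 ] Ttool [-0.71  -0.147 -0.24 ] to axis [ 0.033 -0.037  2.366]
```

Call:
play_rows(motion=[[1,[0,0,0],0.3],[1,[0,0,0],0.3]])

```text
time_s: 14.27
eef_pos: [540.0, -207.8, 59.1]
eef_rot: [0.711, 0.704, 0.001, 0.001]
ft_force: [2.9, -0.8, -4.4]
gripper_width: 0.742
grasp_force: 69.8
```

```bash
python3 st.py
```

```text
14.2667 [ 539.971 -207.771   59.142] head 89.4172087056305 F [ 2.931 -0.781 -4.385] T [-0.156 -0.751  0.193] w 0.7421428718095319 69.83506321907043 j7 0.054940756296232594
Ftool [-0.749  2.931  4.391] Ttool [-0.753 -0.148 -0.193] to axis [ 0.032 -0.04   2.366]
```

Call:
play_rows(motion=[[1,[0,0,0],0.3],[1,[0,0,0],0.3]])

```text
time_s: 14.43
eef_pos: [540.0, -207.7, 59.2]
eef_rot: [0.731, 0.682, 0.001, 0.001]
ft_force: [3.2, 0.3, -3.7]
gripper_width: 0.746
grasp_force: 69.8
```

```bash
python3 st.py
```

```text
14.4333 [ 540.008 -207.746   59.156] head 85.98418545289923 F [ 3.24   0.302 -3.662] T [-0.116 -0.803  0.205] w 0.7463505781722063 69.82030749320984 j7 -0.0005672185172211667
Ftool [0.529 3.203 3.668] Ttool [-0.809 -0.059 -0.204] to axis [ 0.028 -0.043  2.366]
```

Call:
play_rows(motion=[[1,[0,0,0],0.3],[1,[0,0,0],0.3]])

```text
time_s: 14.6
eef_pos: [540.0, -207.8, 59.2]
eef_rot: [0.752, 0.66, 0.001, 0.001]
ft_force: [3.1, -0.1, -4.6]
gripper_width: 0.744
grasp_force: 69.8
```

```bash
python3 st.py
```

```text
14.6 [ 540.031 -207.791   59.162] head 82.54382518530325 F [ 3.093 -0.061 -4.601] T [-0.126 -0.833  0.199] w 0.7437996705068587 69.80432510375977 j7 -0.05614925777512269
Ftool [0.342 3.065 4.607] Ttool [-0.843 -0.016 -0.199] to axis [ 0.027 -0.046  2.366]
```

Call:
play_rows(motion=[[1,[0,0,0],0.3],[1,[0,0,0],0.3]])

```text
time_s: 14.77
eef_pos: [540.1, -207.8, 59.2]
eef_rot: [0.771, 0.637, 0.001, 0.001]
ft_force: [3.4, -0.3, -5.2]
gripper_width: 0.743
grasp_force: 69.8
```

```bash
python3 st.py
```

```text
14.7667 [ 540.093 -207.758   59.176] head 79.10764158458056 F [ 3.414 -0.342 -5.163] T [-0.189 -0.902  0.156] w 0.7433607470552678 69.78861808776855 j7 -0.11181676874024864
Ftool [0.309 3.405 5.171] Ttool [-0.921 -0.015 -0.156] to axis [ 0.022 -0.05   2.367]
```

Call:
play_rows(motion=[[1,[0,0,0],0.3],[1,[0,0,0],0.3]])

```text
time_s: 14.93
eef_pos: [540.1, -207.8, 59.2]
eef_rot: [0.79, 0.613, 0.001, 0.001]
ft_force: [3.1, -0.2, -4.2]
gripper_width: 0.742
grasp_force: 69.8
```

```bash
python3 st.py
```

```text
14.9333 [ 540.104 -207.793   59.151] head 75.66872573935339 F [ 3.13  -0.197 -4.239] T [-0.176 -0.924  0.181] w 0.7420798403867745 69.77283239364624 j7 -0.167474183833555
Ftool [0.584 3.072 4.246] Ttool [-0.939  0.059 -0.181] to axis [ 0.021 -0.052  2.366]
```

Call:
play_rows(motion=[[1,[0,0,0],0.3],[1,[0,0,0],0.3]])

```text
time_s: 15.1
eef_pos: [540.1, -207.8, 59.2]
eef_rot: [0.808, 0.589, 0.001, 0.001]
ft_force: [3.9, -1.1, -4.8]
gripper_width: 0.739
grasp_force: 69.8
```

```bash
python3 st.py
```

```text
15.1 [ 540.105 -207.831   59.158] head 72.23262211943856 F [ 3.941 -1.067 -4.788] T [-0.219 -0.953  0.205] w 0.7386488675807447 69.7576653957367 j7 -0.22314541139482652
Ftool [0.186 4.068 4.798] Ttool [-0.975  0.083 -0.205] to axis [ 0.019 -0.054  2.366]
```

Call:
play_rows(motion=[[1,[0,0,0],0.3],[1,[0,0,0],0.3]])

```text
time_s: 15.27
eef_pos: [540.2, -207.8, 59.2]
eef_rot: [0.825, 0.565, 0.001, 0.001]
ft_force: [3.2, 0.2, -4.4]
gripper_width: 0.743
grasp_force: 69.7
```

```bash
python3 st.py
```

```text
15.2667 [ 540.157 -207.846   59.168] head 68.79440372543344 F [ 3.245  0.204 -4.429] T [-0.26  -0.976  0.197] w 0.7433768894360269 69.74231600761414 j7 -0.2789018468455874
Ftool [1.363 2.941 4.437] Ttool [-1.004  0.111 -0.197] to axis [ 0.016 -0.057  2.367]
```

Call:
play_rows(motion=[[1,[0,0,0],0.3],[1,[0,0,0],0.3]])

```text
time_s: 15.43
eef_pos: [540.2, -207.8, 59.2]
eef_rot: [0.842, 0.54, 0.001, 0.001]
ft_force: [4.5, -0.9, -4.5]
gripper_width: 0.747
grasp_force: 69.7
```

```bash
python3 st.py
```

```text
15.4333 [ 540.194 -207.832   59.173] head 65.35943876160569 F [ 4.51  -0.886 -4.521] T [-0.241 -0.991  0.223] w 0.7473247837607839 69.72842931747437 j7 -0.33465368676825624
Ftool [1.073 4.457 4.532] Ttool [-1.001  0.195 -0.223] to axis [ 0.011 -0.06   2.367]
```

Call:
play_rows(motion=[[1,[0,0,0],0.3],[1,[0,0,0],0.3]])

```text
time_s: 15.6
eef_pos: [540.2, -207.8, 59.2]
eef_rot: [0.858, 0.514, 0.001, 0.001]
ft_force: [4.5, -0.6, -4.6]
gripper_width: 0.741
grasp_force: 69.7
```

```bash
python3 st.py
```

```text
15.6 [ 540.194 -207.847   59.162] head 61.920042996554464 F [ 4.51  -0.557 -4.575] T [-0.324 -1.048  0.182] w 0.7411514737251318 69.71487879753113 j7 -0.3904835288284041
Ftool [1.629 4.23  4.587] Ttool [-1.078  0.208 -0.182] to axis [ 0.008 -0.06   2.366]
```

Call:
play_rows(motion=[[1,[0,0,0],0.3],[1,[0,0,0],0.3]])

```text
time_s: 15.77
eef_pos: [540.2, -207.9, 59.2]
eef_rot: [0.873, 0.489, 0.001, 0.001]
ft_force: [4.6, -0.8, -4.1]
gripper_width: 0.744
grasp_force: 69.7
```

```bash
python3 st.py
```

```text
15.7667 [ 540.229 -207.879   59.161] head 58.49385443149721 F [ 4.611 -0.809 -4.062] T [-0.355 -0.991  0.386] w 0.7440647543533931 69.69180822372437 j7 -0.4461585225826018
Ftool [1.717 4.344 4.074] Ttool [-1.031  0.216 -0.387] to axis [ 0.005 -0.063  2.366]
```

Call:
play_rows(motion=[[1,[0,0,0],0.3],[1,[0,0,0],0.3]])

```text
time_s: 15.93
eef_pos: [540.3, -207.9, 59.2]
eef_rot: [0.887, 0.462, 0.001, 0.001]
ft_force: [5.0, -1.0, -5.6]
gripper_width: 0.746
grasp_force: 69.7
```

```bash
python3 st.py
```

```text
15.9333 [ 540.282 -207.882   59.189] head 55.08045950974669 F [ 5.032 -0.964 -5.639] T [-0.438 -1.105  0.544] w 0.7459727623563107 69.67617630958557 j7 -0.501807133638775
Ftool [2.086 4.663 5.653] Ttool [-1.156  0.275 -0.544] to axis [ 0.    -0.065  2.367]
```

Call:
play_rows(motion=[[1,[0,0,0],0.3]])

```text
time_s: 16.02
eef_pos: [540.3, -207.9, 59.2]
eef_rot: [0.893, 0.449, 0.001, 0.001]
ft_force: [4.3, -1.6, -5.5]
gripper_width: 0.743
grasp_force: 69.7
```

```bash
python3 st.py
```

```text
16.0167 [ 540.296 -207.94    59.191] head 53.368465119297376 F [ 4.336 -1.64  -5.473] T [-0.459 -1.11   0.653] w 0.7433208326774295 69.66959238052368 j7 -0.5296415105664292
Ftool [1.267 4.443 5.486] Ttool [-1.164  0.295 -0.653] to axis [-0.    -0.067  2.367]
```

Torque is about 0.65 N m while turning, so the clamp is about 0.10 rad. Release and lift clear.

Call:
play_rows(motion=[[0.2,[0,0,0],0],[-1,[0,0,0],0],[-1,[0,0,0],0],[-1,[0,0,0],0],[-1,[0,0,0],0],[-1,[0,0,-0.4],0],[-1,[0,0,-1],0],[-1,[0,0,-1],-0.75],[-1,[0,0,0],-0.75],[-1,[0,0,0],0]])

```text
time_s: 16.85
eef_pos: [540.2, -208.0, 121.0]
eef_rot: [0.856, 0.516, 0.001, 0.001]
ft_force: [-0.6, 0.5, -0.9]
gripper_width: 1.001
grasp_force: 0.0
```

```bash
python3 st.py; python3 - <<'E'
from h import *
import pickle
i=cams.camera_info("wrist");im=cams.read_camera("wrist");save(im,"w5");np.save("w5.npy",im);pickle.dump(i,open("w5.pkl","wb"))
E
```

```text
16.85 [ 540.171 -208.016  120.979] head 62.18040852100351 F [-0.555  0.453 -0.894] T [-0.061  0.029 -0.04 ] w 1.0007753772034924 0.0 j7 -0.35193989097063183
Ftool [ 0.141 -0.705  0.891] Ttool [-0.003 -0.068  0.04 ] to axis [ 0.015 -0.073  4.839]
```

View pics/w5.png

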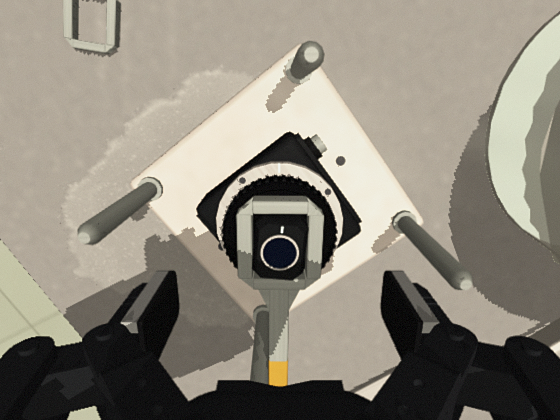

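The key is still seated at about (280,250), with its tail against the standoff at (262,320) and the barrel mark in line with the tail. I'll regrip the key.

Call:
play_rows(motion=[[-1,[-0.04,-0.024,0],0.05],[-1,[0,0,0.7],0],[-1,[0,0,0.5],0],[-1,[0,0,0.3],0],[-1,[0,0,0.1],0],[-1,[0,0,0],0],[0.3,[0,0,0],0],[0.6,[0,0,0],0],[1,[0,0,0],0],[1,[0,0,0],0]], force=50)

```text
time_s: 17.73
eef_pos: [539.8, -209.0, 80.0]
eef_rot: [0.859, 0.513, 0.001, 0.002]
ft_force: [1.3, -2.0, 1.6]
gripper_width: 0.522
grasp_force: 52.4
```

Call:
play_rows(motion=[[1,[0,0,0],0],[1,[0,0,0],0]])

```text
time_s: 17.9
eef_pos: [539.7, -209.0, 79.9]
eef_rot: [0.859, 0.513, 0.001, 0.002]
ft_force: [4.2, -2.2, 5.8]
gripper_width: 0.523
grasp_force: 52.8
```

```bash
python3 st.py
```

```text
17.9 [ 539.682 -208.958   79.948] head 61.676370195839695 F [ 4.201 -2.223  5.772] T [-0.564 -1.108 -0.064] w 0.5226820378436042 52.84437417984009 j7 -0.3795830546843162
Ftool [ 0.039  4.775 -5.754] Ttool [-1.243  0.029  0.064] to axis [ 0.056 -0.07   3.198]
```

Call:
play_rows(motion=[[1,[0,0.02,-0.04],0],[1,[0,0,-0.1],0],[1,[0,0,-0.15],0],[1,[0,0,-0.15],0],[1,[0,0,-0.2],0],[1,[0,0,-0.3],0],[1,[0,0,-0.5],0],[1,[0,0,-0.8],0],[1,[0,0,0],0]])

```text
time_s: 18.65
eef_pos: [539.6, -208.6, 137.8]
eef_rot: [0.859, 0.513, 0.001, 0.001]
ft_force: [0.6, -0.1, 0.5]
gripper_width: 0.523
grasp_force: 52.4
```

```bash
python3 st.py;  python3 - <<'E'
from h import *
i=cams.camera_info("top");im=cams.read_camera("top");save(im,"t6")
for q in ["key"]:
  for t in spotter.search_frame("top",q): print(t)
E
```

```text
18.65 [ 539.633 -208.56   137.8  ] head 61.7004860584882 F [ 0.582 -0.055  0.517] T [ 0.014 -0.091 -0.009] w 0.5231468446029721 52.40997612476349 j7 -0.3503593596532595
Ftool [ 0.227  0.54  -0.515] Ttool [-0.074  0.056  0.009] to axis [ 0.043 -0.065  5.512]
{'bbox': [402.2, 213.3, 440.4, 241.6], 'p': 0.65}
{'bbox': [308.9, 237.4, 339.2, 257.4], 'p': 0.53}
```

Call:
play_rows(motion=[[1,[0.825,-0.631,0],0],[1,[0.825,-0.631,0],0],[1,[0.825,-0.631,0],0],[1,[0.825,-0.631,0],0],[1,[0.825,-0.631,0],0],[1,[0.825,-0.631,0],0],[1,[0.825,-0.631,0],0],[1,[0.825,-0.631,0],0],[1,[0.825,-0.631,0],0],[1,[0.825,-0.631,0],0]])

```text
time_s: 19.58
eef_pos: [496.2, 48.9, 133.5]
eef_rot: [0.859, 0.513, -0.001, -0.0]
ft_force: [0.3, 0.4, -1.0]
gripper_width: 0.524
grasp_force: 52.4
```

Call:
play_rows(motion=[[1,[0.825,-0.631,0],0],[1,[0.825,-0.631,0],0],[1,[0.825,-0.631,0],0],[1,[0,0,0.8],0],[1,[0,0,1],0],[1,[0,0,1],0],[1,[0,0,1],0],[1,[0,0,0.8],0],[1,[0,0,0.4],0],[1,[0,0,0],0]])

```text
time_s: 20.42
eef_pos: [482.9, 124.3, 7.0]
eef_rot: [0.858, 0.513, -0.002, -0.001]
ft_force: [-0.5, -0.9, -0.8]
gripper_width: 0.524
grasp_force: 52.3
```

```bash
python3 st.py
```

```text
20.4167 [482.851 124.294   6.982] head 61.71592397441112 F [-0.51  -0.922 -0.769] T [0.031 0.046 0.031] w 0.5240974186699644 52.31612026691437 j7 -1.1014320693220303
Ftool [-1.051 -0.009  0.772] Ttool [ 0.055  0.005 -0.031] to axis [-10.603   8.262   0.276]
```

Call:
play_rows(motion=[[1,[0,0,0.1],0],[1,[0,0,0.08],0],[1,[0,0,0.04],0],[1,[0,0,0.03],0],[1,[0,0,0],0]])

```text
time_s: 20.83
eef_pos: [485.6, 124.7, 3.8]
eef_rot: [0.859, 0.513, 0.0, 0.0]
ft_force: [-0.3, -0.2, -1.5]
gripper_width: 0.524
grasp_force: 52.3
```

```bash
python3 st.py
```

```text
20.8333 [485.554 124.749   3.828] head 61.687575690661895 F [-0.324 -0.238 -1.453] T [ 0.083  0.014 -0.021] w 0.52432841815417 52.333964109420776 j7 -1.1082781623588673
Ftool [-0.364 -0.173  1.453] Ttool [0.052 0.066 0.021] to axis [-10.667   8.179   0.157]
```

Call:
play_rows(motion=[[1,[0,0,0.06],0],[1,[0,0,0.04],0],[1,[0,0,0.03],0],[1,[0,0,0],0],[1,[0,0,0],0]])

```text
time_s: 21.25
eef_pos: [485.4, 124.7, 0.5]
eef_rot: [0.859, 0.513, 0.0, 0.0]
ft_force: [-2.2, -1.3, 5.6]
gripper_width: 0.52
grasp_force: 53.0
```

```bash
python3 st.py
```

```text
21.25 [485.36  124.747   0.518] head 61.694923013690904 F [-2.184 -1.296  5.552] T [-0.281  0.413  0.018] w 0.5195057001538884 53.022446036338806 j7 -1.1122086283344257
Ftool [-2.178 -1.306 -5.552] Ttool [ 0.231 -0.443 -0.019] to axis [-10.664   8.185   0.027]
```

In contact at about 5 N. Open and retreat.

Call:
play_rows(motion=[[0.4,[0,0,0],0],[0,[0,0,0],0],[-1,[0,0,0],0],[-1,[0,0,0],0],[-1,[0,0,0],0],[-1,[0,0,-0.5],0],[-1,[0,0,-1],0],[-1,[0,0,-1],0],[-1,[0,0,-1],0],[-1,[0,0,-1],0]])

```text
time_s: 22.08
eef_pos: [485.0, 125.1, 114.6]
eef_rot: [0.858, 0.513, 0.0, -0.0]
ft_force: [0.6, -0.3, 0.2]
gripper_width: 1.001
grasp_force: 0.0
```

Call:
play_rows(motion=[[-1,[0,0,-1],0],[-1,[0,0,0],0],[-1,[0,0,0],0],[-1,[0,0,0],0]])

```text
time_s: 22.42
eef_pos: [485.0, 124.6, 137.6]
eef_rot: [0.859, 0.513, -0.0, 0.0]
ft_force: [0.7, -1.0, -1.2]
gripper_width: 1.006
grasp_force: 0.0
```

```bash
python3 st.py; python3 - <<'E'
from h import *
im=cams.read_camera("wrist");i=cams.camera_info("wrist")
ms=spotter.masks_of("wrist","key")
for t in ms[:3]:
    cs,_=cv2.findContours(t["mask"].astype(np.uint8),cv2.RETR_EXTERNAL,cv2.CHAIN_APPROX_NONE);c=max(cs,key=cv2.contourArea)[:,0]
    print(t["p"],cv2.minAreaRect(np.array([at_z(i,p,4)[:2] for p in c],np.float32)))
cams.read_camera("side");i=cams.camera_info("side")
for q in ["jar","bottle","pcr_plate"]:
    for t in spotter.tip_of("side",q)[:1]: print(q,at_z(i,t["pixel"],0))
E
```

```text
22.4167 [484.96  124.633 137.643] head 61.69318500704404 F [ 0.742 -0.971 -1.191] T [ 0.019  0.003 -0.025] w 1.0063150675064727 0.0 j7 -0.9681815398335726
Ftool [-0.502  1.113  1.191] Ttool [0.012 0.015 0.025] to axis [-10.65    8.196   5.511]
0.9 ((506.6777648925781, -11.373088836669922), (109.61467742919922, 37.14795684814453), 53.251991271972656)
0.67 ((463.376220703125, 87.8056640625), (139.41688537597656, 47.032466888427734), 61.797874450683594)
jar [476.59727392 429.90069245   0.        ]
bottle [731.20983821  -7.37372057   0.        ]
pcr_plate [3.58541552e+02 3.96867990e+02 1.13686838e-13]
```

```bash
python3 -c "
from cell import r
print(r.hand_in())"
```

```text
the job is handed in; nothing more can be done
None
```

I handed the job in at about 22.5 s: the key was seated with its tail against the standoff, the ring was turned to about 0.65 N m (clamp near 0.10 rad), and the key now lies flat on the bench. The jar, bottle and well plate read in the same places as at the start, and the hand-in gave no verdict.

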